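Clamp a rail in the dowelling jig with its torque-limiting knob

ROBOT

A 6-joint arm with a two-finger parallel gripper is mounted at the origin on a cart in front of the work surface, level with it; the furniture and walls round the work are solid. World frame = base frame: x ahead of the robot, y to its left, z up, the work surface at z = 0. Lengths are in m, angles in rad, forces in N, time in s.
With the tool pointing down it reaches from about 0.225 to 0.875 m from the base axis. Payload 3.4 kg.
Tool frame: the origin (TCP) lies at the very end of the fingers, on their centre line; the grasp point (between the pads) lies 19 mm behind it; z points along the fingers, y is the line along which they close (so a half turn about z gives the same grasp; the last joint's range is limited). The gripper opens to 85 mm and grips with 20 to 120 N. Pads are 22 mm wide; open, the fingers measure 114 mm over their backs; the gripper's body (76 mm by 85 mm) begins 54 mm behind the grasp point. The pads swing forward as they close: fully open they stand 13 mm farther back than shut.
Start: joints at [1.095, 0.276, 1.505, -0, 1.361, -0.121], TCP at [0.2, 0.539, 0.231] pointing down, gripper open.
Joint ranges: [-2.89, 2.89], [-0.75, 2.08], [0.22, 2.7], [-1.18, 4.32], [0.11, 2.71], [-2.7, 2.7]. Speed limits (rad/s): [2.57, 2.57, 3.14, 3.14, 3.14, 3.14].

INTERFACE

Orientations are given as a unit quaternion [w, x, y, z].
In Python, from rig import get_state, optics, sign_off gives the robot as it stands.
- The arm moves only by the tool send_rows, never from a script. Its argument "increments" is a list of rows, each an object with "gripper": the gripper's target within -1 to 1 (shut at 1, half-way at 0, fully open at -1); "linear": the shift along the world's x, y, z in m, a list of three; "delta_rot": the turn, a rotation vector about the world's x, y, z in rad, a list of three. In form: [{"gripper": gripper, "linear": [dx, dy, dz], "delta_rot": [rx, ry, rz]}, ...]. A call has 1 to 8 rows; each row is the pose to reach, as a shift and turn from the pose commanded when the call began; what a row does not reach only later rows make up. A row lasts 1/10 s, in which the tool goes at most 50 mm and 8.59 degrees, less where a joint would pass 70% of its speed; a pose out of reach is approached as far as the arm can. A call with a gripper value outside its range is refused whole. The fingers move at their own pace and stop on an object; "newtons" is the grip in N (left out, the last holds). Time passes only in rows, so rows that repeat a pose let the fingers close. It gives the time, the measured TCP pose, the force, the opening and the grip force at its end, in the units of the state.
- get_state(): the state, without advancing time (a new reading comes with each control period).
- optics.get_image(name): name is "scene" or "side" or "wrist"; returns a dict with "pixels" (480x640x3 uint8, blue, green, red), "K" (3x3 intrinsics, pixels), "rvec" (rotation vector, rad) and "tvec" (3), from world to camera coordinates, as OpenCV has them; the wrist camera has in their place "T_tool_cam" (4x4, takes a point from camera to tool coordinates, whose origin is the TCP and whose axes are the flange's). Camera axes: x right, y down, z forward; pixel columns grow to the right and rows downward; lengths in m; the calibration is good to about 2 mm. A picture is of the moment at which its call begins: read the wrist's pose just before it. There is no depth.
- sign_off(): hands the job in; it is judged then, once.
The state is a dict: "clock": time; "qpos": joint angles; "qd": joint speeds; "effort": joint torques, N m; "position": TCP position; "ee_rot": TCP orientation; "contact_force": force on the tool from outside, world axes, zero at the start; "moment": the same for the moment, N m; "width": finger opening in m; "gripper_force": force on a finger pad.
Only numpy, scipy, OpenCV 4.12 (cv2) and the standard library are available. Lean on these libraries where they do the work, as an engineer would, in place of code of your own. Each camera call takes 0.05 s, during which the arm holds its last target. There are 200 camera calls.

TASK

Load the loose pale wooden rail, lying to the left, into the grey-topped dowelling jig for drilling: lay it on the jig's bed, slide it endways under the raised clamp pad and press it gently home, until its end is felt to sit flush against the drill guide block and its side lies against both fence blocks. Then turn the clamp's black torque knob clockwise until it slips on its ratchet, give it two or three clicks (four at the very most), and let go, so that the rail is held at the set pressure. Never ram the rail against the guide or the fence, and leave the other tools where they lie.

Things in the scene. Friction and masses are not known exactly. Their poses are not given: they have to be found in the camera images.
- jig: The dowelling jig, screwed to the bench: a grey-topped plywood bed with a blue clamp bracket. Origin: on the bench (underside of the bed); x points away from the robot across the bed, y along it to the left, z up. Bed: x -50 to 85, y -175 to 150, top at z = 18 mm. The rail's place is along y: when home, its origin is at x 0, y -5, z 18 mm and its y axis is parallel to the jig's, either way round.
- rail: The loose pale oak rail (a lath), 40 x 240 x 20 mm along its x, y, z, about 0.14 kg, lying flat on the bench to the left of the jig. Origin: centre of its underside. The same either way round. It is to lie flat in the jig, 240 mm along the jig's y.
- drill_guide: Aluminium drill guide block at the jig's right-hand end, which is the end stop: 64 mm wide (x), 36 mm long, 34 mm high, two bushes through it. Origin: bottom middle of the face that the rail's end meets, at jig x 0, y -125, z 18 mm; axes as the jig's; the face looks to +y. Rigid.
- fence: Two aluminium fence blocks screwed to the far side of the bed, each 18 x 40 x 14 mm high. Origin at jig x 0, y 0, z 18 mm, axes as the jig's. Their faces toward the robot are at x = +20 mm; they span y -118 to -78 and y 75 to 115 mm, so a finger has room between them beside the rail. Rigid.
- knob_grip (a point): Middle of the torque knob, on its upright axis, at jig x 0, y -92, z 118.5 mm. Black ribbed knob with orange cap, 36 mm across, from z 104 to 133 mm; it keeps its height. The blue arm below it (26 mm wide, boss 35 mm across, z 62 to 92) comes from a post at x 51 to 81. Under it a rubber-faced pad, 25 mm across, starts 1.9 to 4.4 mm above the top of a rail on the bed.
- clutch (a joint): Slip of the knob against the graduated aluminium ring below it, rad; 0 at first, growing as the knob slips clockwise (seen from above); 12 clicks a turn, one each 0.52 rad, the first near 0.26. A clockwise turn lowers the pad 12 mm, stiffly (about 0.11 N m), with no slip; once the pad has bitten it slips at about 0.18 N m, easing at each click. The screw holds by itself when let go.
- tape_measure: Yellow tape measure, 37 x 81 x 62 mm, beyond the rail; leave it.
- try_square: Try square with a dark wooden stock and a steel blade, 115 x 205 x 17 mm, right of the jig; leave it.
- caliper: Digital caliper, 72 x 220 x 12 mm, near the right front; leave it.
- screwdriver: Red-handled screwdriver lying left of the rail, 201 x 27 x 27 mm; leave it.
- sanding_block: Brown sanding block, 64 x 111 x 30 mm, beyond the jig to the right; leave it.

How it is judged:
On the way, in this order (a step that is already met when the one before it is completed fails the run):
1. the rail's end is pressed home against the drill guide (felt contact), the clamp still loose (y of rail in the frame of jig below -0.0033 m and contact force between rail and drill_guide above 1.5 N and contact force between jig and rail below 55 N), for 0.05 s.
2. the knob has slipped by at least two clicks with the rail home and gripped (y of rail in the frame of jig between -0.007 and -0.0033 m and x of rail in the frame of jig between -0.0018 and 0.002 m and angle between the y axis of rail and the y axis of jig, either way round below 0.012 rad and z of rail in the frame of jig below 0.02 m and value of joint clutch above 0.75 rad and contact force between jig and rail above 70 N), for 0.1 s.
At the end, for the whole second after the job is handed in: the rail lies flat on the bed at rest, within about 1.7 mm of flush against the drill guide and the fence and parallel to them within 0.012 rad, gripped between pad and bed (their two forces on it together above 70 N, about 35 N of clamping); the knob has slipped two to four clicks (all of step 2 and value of joint clutch below 2.36 rad and linear speed of rail below 0.01 m/s); the robot touches nothing.
It fails at once if the rail is driven against the drill guide with more than 40 N (contact force between rail and drill_guide above 40 N).
It fails at once if the rail is driven against the fence with more than 40 N (contact force between rail and fence above 40 N).
It fails at once if the clutch is run on past four clicks (value of joint clutch above 2.36 rad).
It fails at once if another tool is moved by more than 3 cm (distance of any of tape_measure, try_square, caliper, screwdriver, sanding_block from where it was at the start of the episode above 0.03 m).
It also fails if it takes over 72 s, if anything falls off the work surface, if the arm or the gripper's body presses on something with over 40 N, if the wrist force passes 120 N, or if a joint passes its speed limit or range.

## Working session

There is one attempt and no reset: what is moved stays moved. The work goes in short steps, Python scripts to look and compute and a tool call to move; the robot and the scene stay as the last step left them, time stands still between calls to the robot, and variables do not carry over. Pictures are saved under pics/ and viewed, at most 10 in all, crops included, and the job is handed in when it is done.

Besides the shell and the picture viewer there is one more tool, called after ">>>" as name(argument=value, ...), one argument or row to a line, values as JSON. send_rows: Moves the arm, as the interface text tells. Its arguments: {"type":"object","properties":{"increments":{"type":"array"},"newtons":{"type":"number"}},"required":["increments"]}

```bash
mkdir -p pics; cat > h.py <<'E'
import numpy as np, cv2
from rig import get_state, optics, sign_off
def snap(n,f,crop=None,s=1):
    st=get_state(); d=optics.get_image(n); im=d["pixels"]
    np.save(f"pics/{f}.npy",im)
    if crop: x0,y0,x1,y1=crop; im=cv2.resize(im[y0:y1,x0:x1],None,fx=s,fy=s,interpolation=cv2.INTER_CUBIC)
    cv2.imwrite(f"pics/{f}.png",im); return st,d
def cam(d,st=None):
    if "rvec" in d:
        R=cv2.Rodrigues(np.array(d["rvec"],float))[0]; t=np.array(d["tvec"],float).ravel()
        return R,t
    from scipy.spatial.transform import Rotation as Ro
    q=st["ee_rot"]; T=np.eye(4); T[:3,:3]=Ro.from_quat([q[1],q[2],q[3],q[0]]).as_matrix(); T[:3,3]=st["position"]
    M=np.linalg.inv(T@np.array(d["T_tool_cam"])); return M[:3,:3],M[:3,3]
def ray(d,uv,z,st=None):
    R,t=cam(d,st); K=np.array(d["K"]); c=-R.T@t
    v=R.T@np.linalg.solve(K,[uv[0],uv[1],1]); return c+v*(z-c[2])/v[2]
def proj(d,P,st=None):
    R,t=cam(d,st); p=np.array(d["K"])@(R@np.asarray(P,float).T+t[:,None]); return (p[:2]/p[2]).T
E
python3 - <<'E'
from h import *
for n in("scene","side"):
    st,d=snap(n,n+"0"); R,t=cam(d); print(n,d["K"],d["rvec"],d["tvec"],-R.T@t)
st,d=snap("wrist","wrist0");print(d["T_tool_cam"],d["K"]);print(get_state())
E
```

```text
scene [[541.58940317   0.         327.82703742]
 [  0.         541.58940317 244.14601034]
 [  0.           0.           1.        ]] [ 1.81735271 -0.93828658  0.62375825] [-0.31929722  0.2729849   1.2722674 ] [-0.68337558 -0.85715451  0.77033743]
side [[439.9348322    0.         315.83219337]
 [  0.         439.9348322  236.09595615]
 [  0.           0.           1.        ]] [ 0.3416436 -2.4666287  1.6707825] [0.52070688 0.14237128 1.2393124 ] [0.21555662 1.19769733 0.58852095]
[[-4.07823081e-04 -9.58790861e-01 -2.84112510e-01  7.28466647e-02]
 [ 9.99999903e-01 -4.38729688e-04  4.51475163e-05 -3.52630407e-04]
 [-1.67935619e-04 -2.84112464e-01  9.58790947e-01 -1.42994618e-01]
 [ 0.00000000e+00  0.00000000e+00  0.00000000e+00  1.00000000e+00]] [[344.98514863   0.         323.22557904]
 [  0.         344.98514863 235.47766957]
 [  0.           0.           1.        ]]
{'clock': 0.15, 'qpos': array([ 1.09497387e+00,  2.76427659e-01,  1.50581168e+00, -1.22879390e-05,
        1.36068601e+00, -1.20986705e-01]), 'qd': array([-0.00044994, -0.00182199, -0.00408749,  0.00019339, -0.00012921,
       -0.00021293]), 'effort': array([ 2.67391879e-04, -4.17145336e+01, -2.46034580e+01, -1.78211840e-04,
        7.60643743e-03, -1.90051418e-05]), 'position': array([0.19960425, 0.53884178, 0.23066322]), 'ee_rot': array([-1.90160411e-04,  1.76487267e-01,  9.84302698e-01, -6.38664516e-04]), 'contact_force': array([0.79288157, 0.78790331, 0.0591543 ]), 'moment': array([ 0.0222883 , -0.02854564,  0.00443978]), 'gripper_force': 0.0, 'width': 0.08542909961200776}
```

View pics/scene0.png

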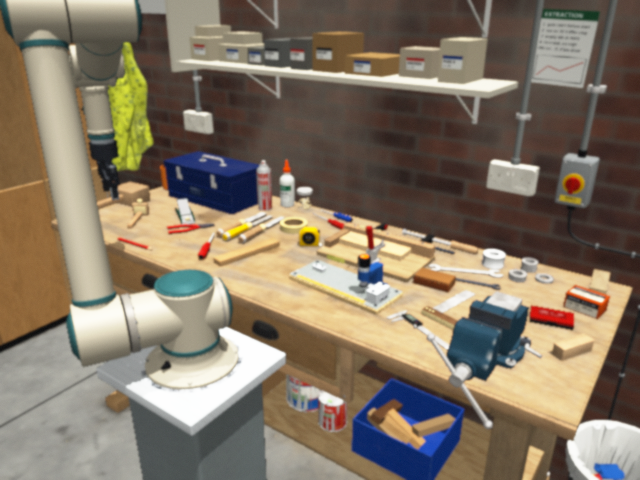

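View pics/side0.png

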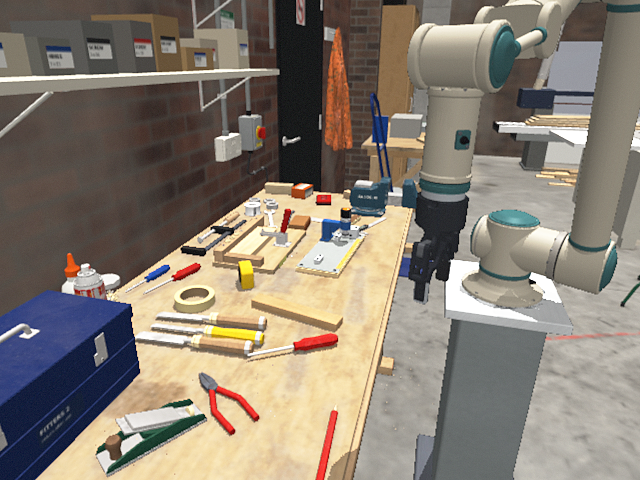

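The scene view shows the rail from about (215,260) to (280,242) and the jig from (291,276) to (400,295), with the knob at (364,260). The side view shows the rail from (253,299) to (340,320) and the jig around (300-365, 235-270).

```bash
python3 - <<'E'
from h import *
d=optics.get_image("scene")
for n,uv,z in[("railL",(217,260),.02),("railR",(279,243),.02),("jigNL",(291,275),.018),("jigNR",(384,308),.018),("jigFL",(318,262),.018),("knob",(364,257),.133)]: print(n,ray(d,uv,z).round(3))
d=optics.get_image("side")
for n,uv,z in[("railfar",(253,299),.02),("railnear",(341,320),.02),("jigNL",(337,274),.018),("jigFL",(298,266),.018),("knob",(346,207),.133)]: print(n,ray(d,uv,z).round(3))
E
```

```text
railL [0.392 0.315 0.02 ]
railR [0.612 0.242 0.02 ]
jigNL [0.452 0.063 0.018]
jigNR [ 0.448 -0.261  0.018]
jigFL [0.573 0.05  0.018]
knob [ 0.482 -0.172  0.133]
railfar [0.626 0.292 0.02 ]
railnear [0.389 0.324 0.02 ]
jigNL [0.453 0.089 0.018]
jigFL [0.576 0.07  0.018]
knob [ 0.486 -0.179  0.133]
```

>>> send_rows(
  increments=[
    {"gripper":-1,"linear":[0.035,-0.031,0.003],"delta_rot":[0,0,0.015]},
    {"gripper":-1,"linear":[0.07,-0.062,0.006],"delta_rot":[0,0,0.03]},
    {"gripper":-1,"linear":[0.105,-0.094,0.009],"delta_rot":[0,0,0.045]},
    {"gripper":-1,"linear":[0.14,-0.125,0.012],"delta_rot":[0,0,0.06]},
    {"gripper":-1,"linear":[0.175,-0.156,0.015],"delta_rot":[0,0,0.075]},
    {"gripper":-1,"linear":[0.21,-0.187,0.02],"delta_rot":[0,0,0.09]},
    {"gripper":-1,"linear":[0.245,-0.22,0.02],"delta_rot":[0,0,0.1]},
    {"gripper":-1,"linear":[0.28,-0.25,0.02],"delta_rot":[0,0,0.12]},
  ],
)

```text
clock: 1.05
position: [0.4809, 0.2876, 0.2516]
ee_rot: [0.0, 0.117, 0.993, 0.0]
contact_force: [-0.2, -0.0, -0.7]
width: 0.0855
gripper_force: 0.0
```

```bash
python3 - <<'E'
from h import *
import pickle
st,d=snap("wrist","w1"); pickle.dump((st,d),open("w1.pkl","wb")); print(st["position"])
E
```

```text
[0.48093605 0.28755077 0.25156871]
```

View pics/w1.png

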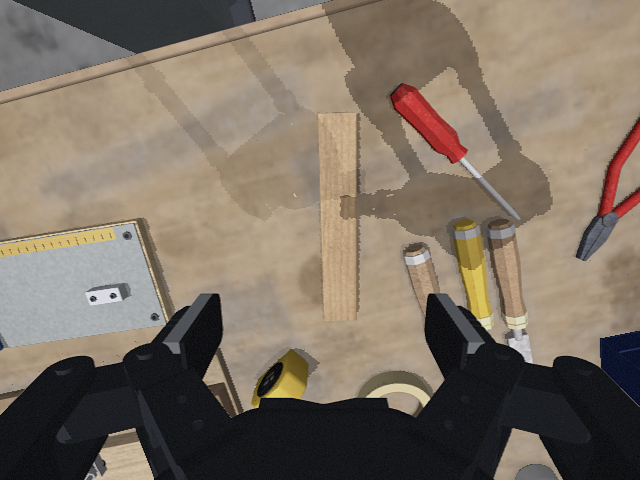

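>>> send_rows(
  increments=[
    {"gripper":-1,"linear":[0.0,-0.045,0.003],"delta_rot":[0,0,-0.14]},
    {"gripper":-1,"linear":[0.0,-0.09,0.006],"delta_rot":[0,0,-0.28]},
    {"gripper":-1,"linear":[0,-0.135,0.009],"delta_rot":[0,0,-0.42]},
    {"gripper":-1,"linear":[0.0,-0.18,0.012],"delta_rot":[0,0,-0.56]},
    {"gripper":-1,"linear":[0.0,-0.225,0.015],"delta_rot":[0,0,-0.7]},
    {"gripper":-1,"linear":[0.0,-0.27,0.02],"delta_rot":[0,0,-0.84]},
    {"gripper":-1,"linear":[0.0,-0.315,0.02],"delta_rot":[0,0,-0.98]},
    {"gripper":-1,"linear":[0.0,-0.33,0.02],"delta_rot":[0,0,-1.12]},
  ],
)

```text
clock: 1.9
position: [0.4796, -0.0444, 0.2715]
ee_rot: [0.001, 0.631, 0.776, -0.001]
contact_force: [0.3, 0.7, 0.4]
width: 0.0854
gripper_force: 0.0
```

```bash
python3 - <<'E'
from h import *
import pickle
st,d=snap("wrist","w2"); pickle.dump((st,d),open("w2.pkl","wb")); print(st["position"],st["qpos"])
E
```

```text
[ 0.47962982 -0.04443707  0.27146153] [-0.23544304  0.11187724  1.61863639 -0.00201779  1.41018294 -0.44151464]
```

View pics/w2.png

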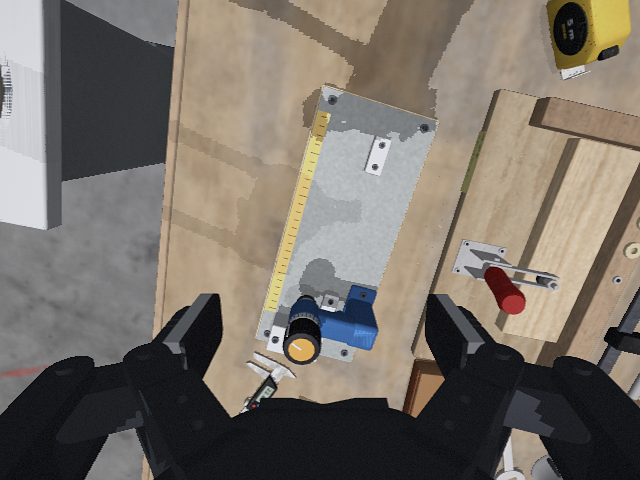

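Picture w1: the rail's top corners are (318,113), (357,113), (357,320) and (323,320), and the screwdriver is clear to the right. Picture w2: the jig's bed corners are (322,87), (437,122) and (257,337), the left fence block is at (366-390, 136-174), and the knob cap is at (301,349).

```bash
python3 - <<'E'
from h import *
import pickle
from scipy.optimize import least_squares
def fit(P,uv,st,d,x0):
    P=np.array(P);uv=np.array(uv,float)
    def W(p):
        c,s=np.cos(p[2]),np.sin(p[2]); return np.c_[P[:,0]*c-P[:,1]*s+p[0],P[:,0]*s+P[:,1]*c+p[1],P[:,2]]
    r=least_squares(lambda p:(proj(d,W(p),st)-uv).ravel(),x0,loss="soft_l1",f_scale=1.); print(r.x.round(4),np.degrees(r.x[2]).round(2)); print(r.fun.reshape(-1,2).round(1).tolist()); return r.x
st,d=pickle.load(open("w1.pkl","rb"))
h=.02;print(cam(d,st)[0].round(2).tolist())
for uv in[(318,113),(357,113),(357,320),(323,320)]: print(ray(d,uv,h,st).round(4))
# rail y axis: along +x-ish world (yaw): local y -> toward far end
fit([(-.02,-.12,h),(.02,-.12,h),(.02,.12,h),(-.02,.12,h)],[(357,113),(318,113),(323,320),(357,320)],st,d,[.5,.29,-1.7])
st,d=pickle.load(open("w2.pkl","rb"))
P=[(-.05,.15,.018),(.085,.15,.018),(-.05,-.175,.018),(.02,.115,.032),(.02,.075,.032),(.038,.115,.032),(0,-.092,.133)]
uv=[(322,87),(437,122),(257,337),(374,136),(365,170),(391,141),(301,349)]
x=fit(P,uv,st,d,[.5,-.08,0])
E
python3 - <<'E'
import cv2,numpy as np
im=np.load("pics/w2.npy")[75:375,240:460]; cv2.imwrite("pics/w2c.png",cv2.resize(im,None,fx=2,fy=2,interpolation=2))
E
```

```text
[[0.23, 0.97, 0.0], [0.93, -0.22, 0.28], [0.28, -0.07, -0.96]]
[0.3895 0.3037 0.02  ]
[0.3988 0.3426 0.02  ]
[0.6324 0.2936 0.02  ]
[0.6227 0.2532 0.02  ]
[ 0.511   0.2982 -1.7816] -102.08
[[0.1, -1.0], [0.0, 0.0], [0.6, 1.0], [-0.7, 0.3]]
[ 0.4908 -0.0788 -0.0733] -4.2
[[-0.9, -3.2], [3.2, -1.2], [-3.4, 3.6], [1.3, -0.1], [-1.3, 2.4], [0.3, -0.2], [0.2, 1.1]]
```

View pics/w2c.png

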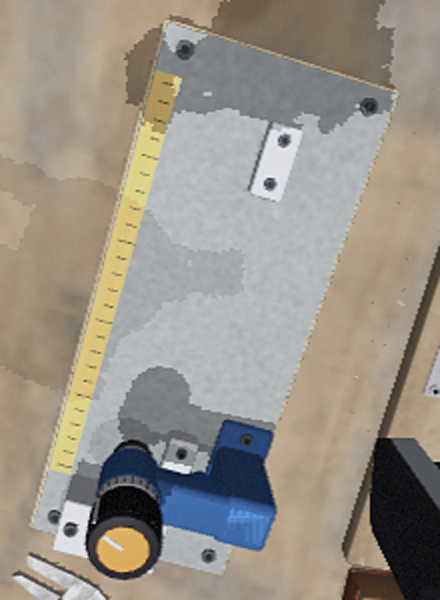

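The crop shows bed corners at (168,20), (397,95), (33,528) and (222,573). The top of the left fence block runs (278,124), (303,133), (280,202), (257,192), and the cap centre is (124,550).

```bash
cat >> h.py <<'E'
from scipy.optimize import least_squares
def fit(P,uv,st,d,x0):
    P=np.array(P);uv=np.array(uv,float)
    def W(p):
        c,s=np.cos(p[2]),np.sin(p[2]); return np.c_[P[:,0]*c-P[:,1]*s+p[0],P[:,0]*s+P[:,1]*c+p[1],P[:,2]]
    r=least_squares(lambda p:(proj(d,W(p),st)-uv).ravel(),x0,loss="soft_l1",f_scale=1.); print(r.x.round(4),np.degrees(r.x[2]).round(2)); print(r.fun.reshape(-1,2).round(1).tolist()); return r.x
E
python3 - <<'E'
from h import *
import pickle
st,d=pickle.load(open("w2.pkl","rb")); print(st["qd"].round(3))
P=[(-.05,.15,.018),(.085,.15,.018),(-.05,-.175,.018),(.085,-.175,.018),(.02,.115,.032),(.02,.075,.032),(.038,.115,.032),(.038,.075,.032),(0,-.092,.133)]
uv=np.array([(168,20),(397,95),(33,528),(222,573),(278,124),(257,192),(303,133),(280,202),(124,550)])/2+[240,75]
x=fit(P,uv,st,d,[.5,-.08,0])
fit(P[:4],uv[:4],st,d,x);fit(P[4:],uv[4:],st,d,x)
# fit with dense z check
for a,b in zip(P,uv): print(a,ray(d,b,a[2],st).round(4))
E
```

```text
[-0.264  0.016 -0.012  0.054  0.014  1.114]
[ 0.4922 -0.0784 -0.0807] -4.63
[[-0.4, -1.3], [3.8, -0.9], [-2.7, 1.1], [0.4, 3.2], [-1.6, -0.8], [-3.0, 1.6], [1.8, -0.3], [1.0, 1.3], [0.1, -0.1]]
[ 0.4922 -0.079  -0.08  ] -4.58
[[-0.6, -0.8], [3.6, -0.5], [-2.6, 1.5], [0.4, 3.6]]
[ 0.4923 -0.0781 -0.0823] -4.71
[[-1.3, -0.9], [-2.8, 1.4], [2.1, -0.5], [1.2, 1.1], [0.1, -0.4]]
(-0.05, 0.15, 0.018) [0.4551 0.0739 0.018 ]
(0.085, 0.15, 0.018) [0.5853 0.0625 0.018 ]
(-0.05, -0.175, 0.018) [ 0.4315 -0.2464  0.018 ]
(0.085, -0.175, 0.018) [ 0.5611 -0.2548  0.018 ]
(0.02, 0.115, 0.032) [0.5233 0.0342 0.032 ]
(0.02, 0.075, 0.032) [ 0.521  -0.0029  0.032 ]
(0.038, 0.115, 0.032) [0.5375 0.0324 0.032 ]
(0.038, 0.075, 0.032) [ 0.5347 -0.0056  0.032 ]
(0, -0.092, 0.133) [ 0.4848 -0.1703  0.133 ]
```

>>> send_rows(
  increments=[
    {"gripper":-1,"linear":[0.0,-0.02,0],"delta_rot":[0,0,0]},
    {"gripper":-1,"linear":[0.0,-0.02,0],"delta_rot":[0,0,0]},
    {"gripper":-1,"linear":[0.0,-0.02,0],"delta_rot":[0,0,0]},
  ],
)

```text
clock: 2.25
position: [0.4797, -0.06, 0.2712]
ee_rot: [-0.0, 0.627, 0.779, 0.0]
contact_force: [-0.4, 0.1, -0.4]
width: 0.0855
gripper_force: 0.0
```

```bash
python3 - <<'E'
from h import *
import pickle
st,d=snap("wrist","w3",(230,40,460,360),1.8); pickle.dump((st,d),open("w3.pkl","wb")); print(st["position"],st["qd"].round(3))
print(proj(d,[[.484,-.17,.133],[.455,.074,.018]],st))
E
```

```text
[ 0.47965823 -0.06000887  0.27120404] [ 0.017 -0.004  0.001  0.001 -0.     0.002]
[[303.11937858 336.08927135]
 [328.24594012  70.11147279]]
```

View pics/w3.png

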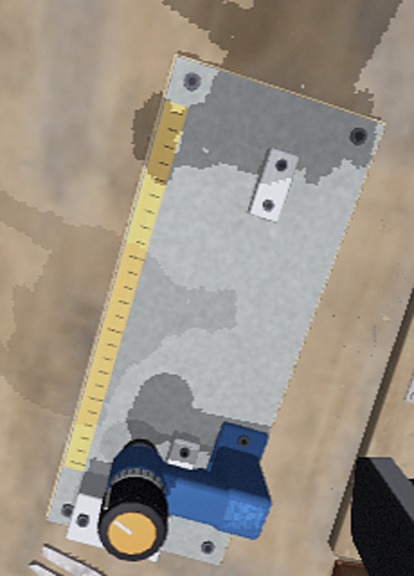

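The rest picture (1.8x crop) shows bed corners at (177,55), (384,124), (47,519) and (222,564). The fence block top runs (276,149), (299,156), (277,222), (254,214), and the cap is at (132,533).

```bash
python3 - <<'E'
from h import *
import pickle
st,d=pickle.load(open("w3.pkl","rb"))
P=[(-.05,.15,.018),(.085,.15,.018),(-.05,-.175,.018),(.085,-.175,.018),(.02,.115,.032),(.02,.075,.032),(.038,.115,.032),(.038,.075,.032),(0,-.092,.133)]
uv=np.array([(177,55),(384,124),(47,519),(222,564),(276,149),(254,214),(299,156),(277,222),(132,533)])/1.8+[230,40]
x=fit(P,uv,st,d,[.5,-.08,0])
fit(P[:4],uv[:4],st,d,x);fit(P[4:],uv[4:],st,d,x)
for a,b in zip(P,uv): print(a,ray(d,b,a[2],st).round(4))
E
```

```text
[ 0.4922 -0.078  -0.0776] -4.45
[[-0.7, -2.1], [3.8, -0.8], [-1.6, 1.8], [-0.4, 2.6], [-1.7, -0.8], [-1.9, 0.2], [1.6, 0.5], [1.0, 0.7], [1.0, -0.1]]
[ 0.4928 -0.0786 -0.0756] -4.33
[[-0.6, -1.3], [3.9, -0.3], [-1.0, 2.5], [0.2, 3.0]]
[ 0.4918 -0.0778 -0.0821] -4.7
[[-1.6, -0.9], [-1.9, 0.1], [1.6, 0.5], [0.9, 0.6], [0.2, -0.5]]
(-0.05, 0.15, 0.018) [0.4552 0.0736 0.018 ]
(0.085, 0.15, 0.018) [0.5849 0.0633 0.018 ]
(-0.05, -0.175, 0.018) [ 0.4304 -0.2455  0.018 ]
(0.085, -0.175, 0.018) [ 0.5629 -0.255   0.018 ]
(0.02, 0.115, 0.032) [0.5231 0.0347 0.032 ]
(0.02, 0.075, 0.032) [ 0.5199 -0.0041  0.032 ]
(0.038, 0.115, 0.032) [0.5373 0.0339 0.032 ]
(0.038, 0.075, 0.032) [ 0.5347 -0.0057  0.032 ]
(0, -0.092, 0.133) [ 0.4842 -0.17    0.133 ]
```

>>> send_rows(
  increments=[
    {"gripper":-1,"linear":[0.005,0.045,0],"delta_rot":[0,0,0.143]},
    {"gripper":-1,"linear":[0.01,0.09,0],"delta_rot":[0,0,0.286]},
    {"gripper":-1,"linear":[0.015,0.135,0],"delta_rot":[0,0,0.429]},
    {"gripper":-1,"linear":[0.02,0.18,-0.02],"delta_rot":[0,0,0.572]},
    {"gripper":-1,"linear":[0.025,0.225,-0.04],"delta_rot":[0,0,0.715]},
    {"gripper":-1,"linear":[0.03,0.27,-0.06],"delta_rot":[0,0,0.858]},
    {"gripper":-1,"linear":[0.035,0.315,-0.08],"delta_rot":[0,0,1.0]},
    {"gripper":-1,"linear":[0.0393,0.357,-0.1],"delta_rot":[0,0,1.1444]},
  ],
)

```text
clock: 3.1
position: [0.5181, 0.2998, 0.1706]
ee_rot: [0.0, 0.101, 0.995, 0.0]
contact_force: [0.1, -0.7, -0.3]
width: 0.0852
gripper_force: 0.0
```

>>> send_rows(
  increments=[
    {"gripper":-1,"linear":[0,0,-0.04],"delta_rot":[0,0,0]},
    {"gripper":-1,"linear":[0,0,-0.08],"delta_rot":[0,0,0]},
    {"gripper":-1,"linear":[0,0,-0.08],"delta_rot":[0,0,0]},
    {"gripper":-1,"linear":[0,0,-0.08],"delta_rot":[0,0,0]},
  ],
)

```text
clock: 3.5
position: [0.5185, 0.297, 0.0914]
ee_rot: [-0.001, 0.104, 0.995, -0.0]
contact_force: [0.7, 0.0, 0.5]
width: 0.0856
gripper_force: 0.0
```

```bash
python3 - <<'E'
from h import *
import pickle
st,d=snap("wrist","w4"); pickle.dump((st,d),open("w4.pkl","wb")); print(st["position"],st["ee_rot"],st["qd"].round(3))
E
```

```text
[0.51846663 0.29704469 0.09140604] [-5.69582862e-04  1.04335555e-01  9.94541983e-01 -1.11541808e-04] [-0.014 -0.036 -0.047 -0.001 -0.007 -0.001]
```

View pics/w4.png

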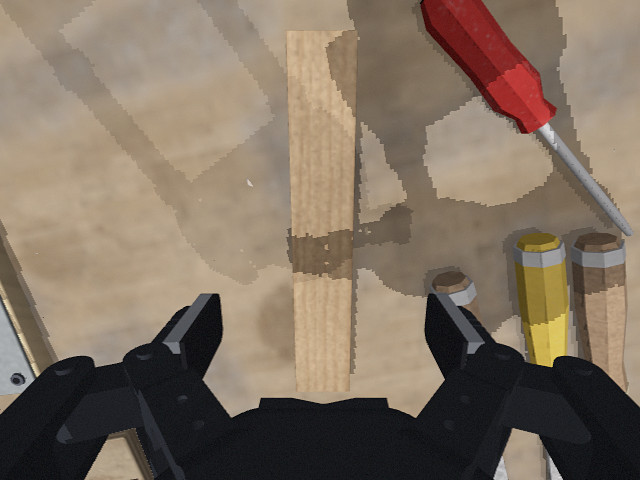

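Picture w4 shows the rail's top corners at (287,30), (355,30), (349,391) and (295,391). A chisel handle end lies at about (432-475, 272), near the right finger.

```bash
python3 - <<'E'
from h import *
import pickle
from scipy.spatial.transform import Rotation as Ro
st,d=pickle.load(open("w4.pkl","rb"))
h=.02
x=fit([(-.02,-.12,h),(.02,-.12,h),(.02,.12,h),(-.02,.12,h)],[(355,30),(287,30),(295,391),(349,391)],st,d,[.51,.298,-1.78])
q=st["ee_rot"];R=Ro.from_quat([q[1],q[2],q[3],q[0]]).as_matrix(); p=st["position"]
f=lambda P:(R.T@(P-p)).round(4)
print("rail centre in tool",f(np.array([x[0],x[1],0])), "tool y yaw",np.degrees(np.arctan2(R[1,1],R[0,1])))
for uv,z in[((432,275),.02),((450,270),.025),((437,285),.015),((475,280),.02)]: print(f(ray(d,uv,z,st)))
print(ray(d,(450,270),.0,st))
E
```

```text
[ 0.5107  0.2973 -1.7791] -101.94
[[2.3, -0.3], [-2.2, -0.2], [0.3, 0.6], [-0.3, 0.6]]
rail centre in tool [ 0.0076 -0.0013  0.0914] tool y yaw 78.02223598911993
[-0.0183  0.0727  0.0714]
[-0.0127  0.0824  0.0664]
[-0.0279  0.0785  0.0763]
[-0.022   0.102   0.0713]
[0.55990486 0.38257938 0.        ]
```

>>> send_rows(
  increments=[
    {"gripper":-1,"linear":[0,0,-0.03],"delta_rot":[0,0,0]},
    {"gripper":-1,"linear":[0,0,-0.06],"delta_rot":[0,0,0]},
    {"gripper":-1,"linear":[0,0,-0.086],"delta_rot":[0,0,0]},
    {"gripper":-1,"linear":[0,0,-0.086],"delta_rot":[0,0,0]},
    {"gripper":0.3,"linear":[0,0,-0.086],"delta_rot":[0,0,0]},
    {"gripper":1,"linear":[0,0,-0.086],"delta_rot":[0,0,0]},
    {"gripper":1,"linear":[0,0,-0.086],"delta_rot":[0,0,0]},
    {"gripper":1,"linear":[0,0,-0.086],"delta_rot":[0,0,0]},
  ],
  newtons=40,
)

```text
clock: 4.35
position: [0.5205, 0.2967, 0.0076]
ee_rot: [0.002, 0.105, 0.994, 0.001]
contact_force: [-0.8, -0.3, 5.5]
width: 0.039
gripper_force: 41.6
```

>>> send_rows(
  increments=[
    {"gripper":1,"linear":[0,0,0],"delta_rot":[0,0,0]},
    {"gripper":1,"linear":[0,0,0],"delta_rot":[0,0,0]},
    {"gripper":1,"linear":[0,0,0],"delta_rot":[0,0,0]},
  ],
)

```text
clock: 4.65
position: [0.5205, 0.2967, 0.0075]
ee_rot: [0.002, 0.105, 0.994, 0.001]
contact_force: [-0.5, -0.4, 6.7]
width: 0.0387
gripper_force: 41.6
```

>>> send_rows(
  increments=[
    {"gripper":1,"linear":[0,0,0.02],"delta_rot":[0,0,0]},
    {"gripper":1,"linear":[0,0,0.06],"delta_rot":[0,0,0]},
    {"gripper":1,"linear":[0,0,0.1],"delta_rot":[0,0,-0.1]},
    {"gripper":1,"linear":[-0.005,-0.02,0.12],"delta_rot":[0,0,-0.23]},
    {"gripper":1,"linear":[-0.01,-0.05,0.12],"delta_rot":[0,0,-0.36]},
    {"gripper":1,"linear":[-0.015,-0.08,0.12],"delta_rot":[0,0,-0.49]},
    {"gripper":1,"linear":[-0.02,-0.11,0.12],"delta_rot":[0,0,-0.62]},
    {"gripper":1,"linear":[-0.028,-0.14,0.12],"delta_rot":[0,0,-0.75]},
  ],
)

```text
clock: 5.45
position: [0.4912, 0.1552, 0.1262]
ee_rot: [0.001, 0.464, 0.886, 0.001]
contact_force: [1.0, -0.5, -1.8]
width: 0.0388
gripper_force: 40.8
```

>>> send_rows(
  increments=[
    {"gripper":1,"linear":[0,-0.025,0],"delta_rot":[0,0,-0.13]},
    {"gripper":1,"linear":[0,-0.05,0],"delta_rot":[0,0,-0.26]},
    {"gripper":1,"linear":[0,-0.075,0],"delta_rot":[0,0,-0.39]},
    {"gripper":1,"linear":[0,-0.1,0],"delta_rot":[0,0,-0.52]},
    {"gripper":1,"linear":[0,-0.13,0],"delta_rot":[0,0,-0.63]},
    {"gripper":1,"linear":[0,-0.16,0],"delta_rot":[0,0,-0.688]},
    {"gripper":1,"linear":[0,-0.189,0],"delta_rot":[0,0,-0.688]},
    {"gripper":1,"linear":[0,-0.189,0],"delta_rot":[0,0,-0.688]},
  ],
)

```text
clock: 6.25
position: [0.4916, -0.0358, 0.1261]
ee_rot: [0.001, 0.735, 0.678, 0.0]
contact_force: [-0.4, 0.2, -1.4]
width: 0.039
gripper_force: 40.8
```

>>> send_rows(
  increments=[
    {"gripper":1,"linear":[0,0,0],"delta_rot":[0,0,0]},
    {"gripper":1,"linear":[0,0,0],"delta_rot":[0,0,0]},
    {"gripper":1,"linear":[0,0,0],"delta_rot":[0,0,0]},
  ],
)

```text
clock: 6.55
position: [0.4909, -0.0318, 0.1255]
ee_rot: [-0.0, 0.734, 0.68, 0.0]
contact_force: [-0.7, -0.9, -2.0]
width: 0.0389
gripper_force: 40.8
```

```bash
python3 - <<'E'
from h import *
import pickle
st,d=snap("wrist","w5"); pickle.dump((st,d),open("w5.pkl","wb")); print(st["position"],st["ee_rot"],st["qd"].round(3))
E
```

```text
[ 0.4909376  -0.03179732  0.12547771] [-6.44354520e-05  7.33587031e-01  6.79595492e-01  1.76097818e-04] [ 0.002  0.001 -0.001 -0.002  0.    -0.001]
```

View pics/w5.png

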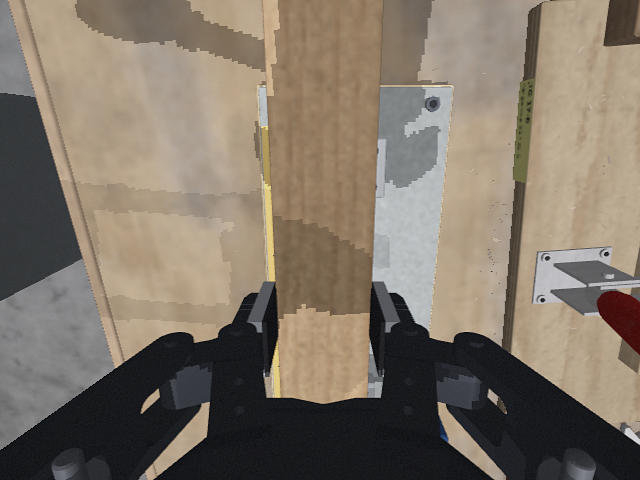

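Picture w5 shows the rail held squarely between the fingers above the bed. The left bed corners are (258.5,87) and (453,86), and the bed's far edge runs to (433,320). The rail edges pass (263,0)-(276.5,300) and (383,0)-(372.5,300).

```bash
python3 - <<'E'
from h import *
import pickle
st,d=pickle.load(open("w5.pkl","rb"))
A,B,C=[ray(d,u,.018,st) for u in[(258.5,87),(453,86),(433,320)]]
print(A,B,C,"yaw far edge",np.degrees(np.arctan2(*(B-C)[:2]))," left edge",np.degrees(np.arctan2((B-A)[1],(B-A)[0])))
z=.138
E=[ray(d,u,z,st) for u in[(263,0),(276.5,300),(383,0),(372.5,300)]]
print("rail yaw",[np.degrees(np.arctan2(*(E[i]-E[i+1])[:2])) for i in(0,2)],np.linalg.norm((E[0]-E[2])[:2]),np.linalg.norm((E[1]-E[3])[:2]))
a=np.radians(-4.45);Rj=np.array([[np.cos(a),-np.sin(a)],[np.sin(a),np.cos(a)]])
mid=(E[0]+E[2]+E[1]+E[3])[:2]/4
o=np.array([.492,-.078])
print("rail mid line in jig",Rj.T@(mid-o),"A,B in jig",Rj.T@(A[:2]-o),Rj.T@(B[:2]-o),"C",Rj.T@(C[:2]-o),"tcp",Rj.T@(st["position"][:2]-o))
E
```

```text
[0.4547566  0.07323484 0.018     ] [0.58502403 0.06384785 0.018     ] [ 0.57395821 -0.11241605  0.018     ] yaw far edge 3.5923076666231726  left edge -4.121571990717144
rail yaw [np.float64(4.260941347675233), np.float64(3.8984569952075194)] 0.03939049604103472 0.04007825200799983
rail mid line in jig [-0.00521422  0.10562808] A,B in jig [-0.0488653   0.14788925] [0.08173776 0.14863789] C [ 0.08438145 -0.02795324] tcp [-0.00464402  0.04598096]
```

>>> send_rows(
  increments=[
    {"gripper":1,"linear":[0,0,-0.03],"delta_rot":[0,0,0]},
    {"gripper":1,"linear":[0,0,-0.06],"delta_rot":[0,0,0]},
    {"gripper":1,"linear":[0,0,-0.085],"delta_rot":[0,0,0]},
    {"gripper":1,"linear":[0,0,-0.093],"delta_rot":[0,0,0]},
    {"gripper":1,"linear":[0,0,-0.096],"delta_rot":[0,0,0]},
    {"gripper":1,"linear":[0,0,-0.098],"delta_rot":[0,0,0]},
    {"gripper":1,"linear":[0,0,-0.099],"delta_rot":[0,0,0]},
    {"gripper":1,"linear":[0,0,-0.099],"delta_rot":[0,0,0]},
  ],
)

```text
clock: 7.4
position: [0.4918, -0.0329, 0.0272]
ee_rot: [0.001, 0.734, 0.679, 0.001]
contact_force: [0.5, -0.1, -1.0]
width: 0.0388
gripper_force: 40.8
```

>>> send_rows(
  increments=[
    {"gripper":1,"linear":[0,0,-0.001],"delta_rot":[0,0,0]},
    {"gripper":1,"linear":[0,0,-0.002],"delta_rot":[0,0,0]},
    {"gripper":1,"linear":[0,0,-0.002],"delta_rot":[0,0,0]},
  ],
)

```text
clock: 7.7
position: [0.4916, -0.0329, 0.0255]
ee_rot: [0.001, 0.734, 0.679, 0.001]
contact_force: [-1.8, 0.5, 6.7]
width: 0.0387
gripper_force: 41.7
```

>>> send_rows(
  increments=[
    {"gripper":1,"linear":[-0.0006,-0.008,0.001],"delta_rot":[0,0,0]},
    {"gripper":1,"linear":[-0.0012,-0.016,0.001],"delta_rot":[0,0,0]},
    {"gripper":1,"linear":[-0.0018,-0.024,0.001],"delta_rot":[0,0,0]},
    {"gripper":1,"linear":[-0.0024,-0.032,0.001],"delta_rot":[0,0,0]},
    {"gripper":1,"linear":[-0.003,-0.04,0.001],"delta_rot":[0,0,0]},
    {"gripper":1,"linear":[-0.0036,-0.048,0.001],"delta_rot":[0,0,0]},
    {"gripper":1,"linear":[-0.004,-0.053,0.001],"delta_rot":[0,0,0]},
    {"gripper":1,"linear":[-0.004,-0.053,0.001],"delta_rot":[0,0,0]},
  ],
)

```text
clock: 8.5
position: [0.4872, -0.087, 0.0255]
ee_rot: [0.001, 0.734, 0.679, -0.0]
contact_force: [-1.2, -0.6, 3.6]
width: 0.039
gripper_force: 41.5
```

>>> send_rows(
  increments=[
    {"gripper":1,"linear":[0.001,0,0],"delta_rot":[0,0,0]},
    {"gripper":1,"linear":[0.002,0,0],"delta_rot":[0,0,0]},
    {"gripper":1,"linear":[0.003,0,0],"delta_rot":[0,0,0]},
    {"gripper":1,"linear":[0.003,0,0],"delta_rot":[0,0,0]},
  ],
)

```text
clock: 8.9
position: [0.4874, -0.087, 0.0256]
ee_rot: [-0.001, 0.733, 0.68, -0.003]
contact_force: [-7.5, -4.2, 12.2]
width: 0.039
gripper_force: 42.2
```

>>> send_rows(
  increments=[
    {"gripper":1,"linear":[0.001,0,0],"delta_rot":[0,0,0]},
    {"gripper":1,"linear":[0.001,0,0],"delta_rot":[0,0,0]},
  ],
)

```text
clock: 9.1
position: [0.4874, -0.087, 0.0256]
ee_rot: [-0.002, 0.733, 0.68, -0.003]
contact_force: [-9.2, -4.9, 12.9]
width: 0.0387
gripper_force: 42.4
```

>>> send_rows(
  increments=[
    {"gripper":1,"linear":[0.001,0,0],"delta_rot":[0,0,0]},
    {"gripper":1,"linear":[0.001,0,0],"delta_rot":[0,0,0]},
  ],
)

```text
clock: 9.3
position: [0.4874, -0.0869, 0.0256]
ee_rot: [-0.002, 0.733, 0.68, -0.004]
contact_force: [-10.5, -5.4, 15.2]
width: 0.0388
gripper_force: 42.6
```

```bash
python3 - <<'E'
from h import *
import pickle
st=get_state(); print(st["contact_force"],st["moment"],st["position"])
F=st["contact_force"];M=st["moment"]
p0=np.cross(F,M)/(F@F); print("line point rel (if moment at TCP)",p0,"dir",F/np.linalg.norm(F))
st,d=snap("scene","s2",(320,210,420,310),5); st,d=snap("wrist","w6"); pickle.dump((st,d),open("w6.pkl","wb"))
s=cv2.imread("pics/s2.png"); w=cv2.resize(cv2.imread("pics/w6.png")[:400,230:480],None,fx=1.2,fy=1.2)
c=np.zeros((500,800,3),np.uint8); c[:500,:500]=s; c[:480,500:800]=w[:480,:300]; cv2.imwrite("pics/c9.png",c)
E
```

```text
[-10.53861332  -5.42102164  15.24575294] [-0.89321966  1.63505944 -0.3188853 ] [ 0.48741543 -0.08694852  0.02563983]
line point rel (if moment at TCP) [-0.06221533 -0.04553284 -0.05919667] dir [-0.54575444 -0.28073396  0.78951918]
```

View pics/c9.png

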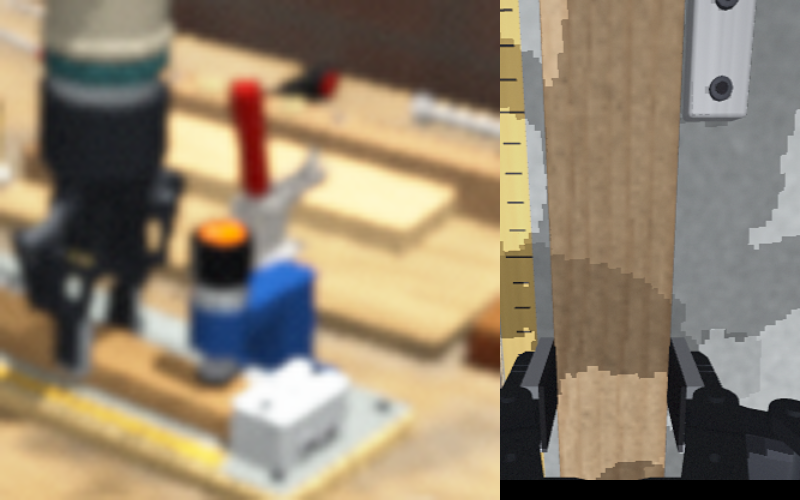

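```bash
python3 - <<'E'
from h import *
import pickle
st,d=pickle.load(open("w6.pkl","rb"))
a=np.radians(-4.3);Rj=np.array([[np.cos(a),-np.sin(a)],[np.sin(a),np.cos(a)]]);o=np.array([.492,-.078])
g=lambda u,v,z:(Rj.T@(ray(d,((u-500)/1.2+230,v/1.2),z,st)[:2]-o)).round(4)
print("rail R",g(681,60,.038),g(674,300,.038)," L",g(542,60,.038),g(554,300,.038))
print("fence bottom",g(684,118,.018),g(688,20,.018),"top near",g(690,110,.032),"top far",g(748,115,.032))
im=np.load("pics/w6.npy"); print([im[98,u].tolist() for u in range(370,396,2)])
E
```

```text
rail R [0.0151 0.0899] [0.0161 0.0181]  L [-0.0243  0.09  ] [-0.0238  0.0181]
fence bottom [0.0198 0.0764] [0.0196 0.1055] top near [0.0193 0.0774] top far [0.0371 0.076 ]
[[100, 127, 149], [101, 128, 149], [95, 120, 144], [92, 117, 140], [89, 112, 136], [103, 102, 99], [99, 97, 95], [92, 87, 88], [95, 90, 90], [92, 89, 87], [92, 89, 86], [90, 89, 87], [93, 90, 89]]
```

Picture c9: the wrist view shows a gap of about 4 mm to the left fence block, and the scene view shows the rail's end near the guide. So the sideways push is jammed by downward load and friction on the bed, and I'll unload it.

>>> send_rows(
  increments=[
    {"gripper":1,"linear":[-0.002,0,0.001],"delta_rot":[0,0,0]},
    {"gripper":1,"linear":[-0.002,0,0.002],"delta_rot":[0,0,0]},
    {"gripper":1,"linear":[-0.002,0,0.002],"delta_rot":[0,0,0]},
  ],
)

```text
clock: 9.7
position: [0.4901, -0.0858, 0.027]
ee_rot: [0.0, 0.734, 0.679, -0.0]
contact_force: [-1.1, 0.1, -0.6]
width: 0.0391
gripper_force: 40.9
```

>>> send_rows(
  increments=[
    {"gripper":1,"linear":[0.001,0,-0.0005],"delta_rot":[0,0,0]},
    {"gripper":1,"linear":[0.001,0,-0.0008],"delta_rot":[0,0,0]},
  ],
)

```text
clock: 9.9
position: [0.4908, -0.0857, 0.0261]
ee_rot: [-0.0, 0.734, 0.679, -0.0]
contact_force: [-0.1, 0.6, -0.8]
width: 0.0389
gripper_force: 40.9
```

>>> send_rows(
  increments=[
    {"gripper":1,"linear":[0.001,0,0],"delta_rot":[0,0,0]},
    {"gripper":1,"linear":[0.001,0,0],"delta_rot":[0,0,0]},
  ],
)

```text
clock: 10.1
position: [0.4908, -0.0856, 0.0261]
ee_rot: [-0.001, 0.734, 0.679, -0.001]
contact_force: [-4.1, -0.7, -0.8]
width: 0.0391
gripper_force: 40.9
```

>>> send_rows(
  increments=[
    {"gripper":1,"linear":[0.001,0,0],"delta_rot":[0,0,0]},
    {"gripper":1,"linear":[0.001,0,0],"delta_rot":[0,0,0]},
  ],
)

```text
clock: 10.3
position: [0.4909, -0.0856, 0.0261]
ee_rot: [-0.002, 0.734, 0.679, -0.002]
contact_force: [-5.7, -1.3, 0.9]
width: 0.0385
gripper_force: 41.1
```

>>> send_rows(
  increments=[
    {"gripper":1,"linear":[-0.0015,0,0],"delta_rot":[0,0,0]},
    {"gripper":1,"linear":[-0.0016,-0.001,0],"delta_rot":[0,0,0]},
    {"gripper":1,"linear":[-0.0017,-0.002,0],"delta_rot":[0,0,0]},
    {"gripper":1,"linear":[-0.0018,-0.003,0],"delta_rot":[0,0,0]},
    {"gripper":1,"linear":[-0.0018,-0.004,0],"delta_rot":[0,0,0]},
    {"gripper":1,"linear":[-0.0018,-0.004,0],"delta_rot":[0,0,0]},
  ],
)

```text
clock: 10.9
position: [0.4905, -0.0894, 0.0263]
ee_rot: [-0.001, 0.734, 0.679, -0.0]
contact_force: [-3.3, 3.0, -1.5]
width: 0.0389
gripper_force: 40.9
```

>>> send_rows(
  increments=[
    {"gripper":1,"linear":[-0.0001,-0.001,0],"delta_rot":[0,0,0]},
    {"gripper":1,"linear":[-0.0002,-0.002,0],"delta_rot":[0,0,0]},
    {"gripper":1,"linear":[-0.0002,-0.002,0],"delta_rot":[0,0,0]},
  ],
)

```text
clock: 11.2
position: [0.4904, -0.0915, 0.0263]
ee_rot: [-0.001, 0.734, 0.679, -0.0]
contact_force: [-4.1, 3.0, -0.7]
width: 0.0388
gripper_force: 40.9
```

>>> send_rows(
  increments=[
    {"gripper":1,"linear":[-0.0001,-0.001,0],"delta_rot":[0,0,0]},
    {"gripper":1,"linear":[-0.0002,-0.002,0],"delta_rot":[0,0,0]},
    {"gripper":1,"linear":[-0.0002,-0.002,0],"delta_rot":[0,0,0]},
  ],
)

```text
clock: 11.5
position: [0.4903, -0.0918, 0.0263]
ee_rot: [-0.002, 0.735, 0.679, 0.001]
contact_force: [-2.4, 8.9, -1.4]
width: 0.0389
gripper_force: 40.9
```

>>> send_rows(
  increments=[
    {"gripper":1,"linear":[0.0005,-0.0005,-0.0006],"delta_rot":[0,0,0]},
    {"gripper":1,"linear":[0.0005,-0.0005,-0.0012],"delta_rot":[0,0,0]},
    {"gripper":1,"linear":[0.0005,-0.0005,-0.0012],"delta_rot":[0,0,0]},
    {"gripper":1,"linear":[0.0005,-0.0005,-0.0012],"delta_rot":[0,0,0]},
  ],
)

```text
clock: 11.9
position: [0.4904, -0.0917, 0.0258]
ee_rot: [-0.002, 0.734, 0.679, 0.001]
contact_force: [-4.1, 10.3, 5.9]
width: 0.0389
gripper_force: 41.6
```

>>> send_rows(
  increments=[
    {"gripper":-0.3,"linear":[-0.001,0.001,0.001],"delta_rot":[0,0,0]},
    {"gripper":-0.3,"linear":[-0.001,0.001,0.001],"delta_rot":[0,0,0]},
    {"gripper":-0.3,"linear":[-0.001,0.001,0.001],"delta_rot":[0,0,0]},
    {"gripper":-0.3,"linear":[-0.001,0.001,0.001],"delta_rot":[0,0,0]},
  ],
  newtons=20,
)

```text
clock: 12.3
position: [0.4916, -0.094, 0.0267]
ee_rot: [0.001, 0.734, 0.679, 0.0]
contact_force: [0.1, 0.4, -0.5]
width: 0.0556
gripper_force: 0.0
```

>>> send_rows(
  increments=[
    {"gripper":-0.3,"linear":[0.003,-0.0002,0],"delta_rot":[0,0,0]},
    {"gripper":-0.3,"linear":[0.005,-0.0004,0],"delta_rot":[0,0,0]},
    {"gripper":-0.3,"linear":[0.006,-0.0005,0],"delta_rot":[0,0,0]},
    {"gripper":-0.3,"linear":[0.007,-0.0005,0],"delta_rot":[0,0,0]},
    {"gripper":-0.3,"linear":[0.007,-0.0005,0],"delta_rot":[0,0,0]},
  ],
)

```text
clock: 12.8
position: [0.4976, -0.0938, 0.0263]
ee_rot: [0.0, 0.734, 0.679, 0.0]
contact_force: [-0.1, 0.0, -0.3]
width: 0.0557
gripper_force: 0.0
```

>>> send_rows(
  increments=[
    {"gripper":-0.3,"linear":[0.001,-0.0001,0],"delta_rot":[0,0,0]},
    {"gripper":-0.3,"linear":[0.002,-0.0002,0],"delta_rot":[0,0,0]},
    {"gripper":-0.3,"linear":[0.002,-0.0002,0],"delta_rot":[0,0,0]},
  ],
)

```text
clock: 13.1
position: [0.498, -0.0937, 0.0262]
ee_rot: [-0.001, 0.734, 0.679, -0.001]
contact_force: [-3.3, 1.1, 3.2]
width: 0.0553
gripper_force: 1.8
```

>>> send_rows(
  increments=[
    {"gripper":-0.3,"linear":[0.001,-0.001,0.0005],"delta_rot":[0,0,0]},
    {"gripper":-0.3,"linear":[0.002,-0.002,0.001],"delta_rot":[0,0,0]},
    {"gripper":-0.3,"linear":[0.002,-0.002,0.001],"delta_rot":[0,0,0]},
  ],
)

```text
clock: 13.4
position: [0.498, -0.0939, 0.0263]
ee_rot: [-0.004, 0.734, 0.679, -0.001]
contact_force: [-5.4, 3.7, -0.4]
width: 0.0558
gripper_force: 2.9
```

>>> send_rows(
  increments=[
    {"gripper":-0.3,"linear":[-0.004,-0.002,0.001],"delta_rot":[0,0,0]},
    {"gripper":-0.3,"linear":[-0.008,-0.001,0.001],"delta_rot":[0,0,0]},
    {"gripper":-0.7,"linear":[-0.009,0.0,0.01],"delta_rot":[0,0,0]},
    {"gripper":-0.7,"linear":[-0.009,0.01,0.05],"delta_rot":[0,0,0]},
    {"gripper":-0.7,"linear":[-0.009,0.02,0.1],"delta_rot":[0,0,0]},
    {"gripper":-0.7,"linear":[-0.009,0.02,0.15],"delta_rot":[0,0,0]},
    {"gripper":-0.7,"linear":[-0.009,0.02,0.2],"delta_rot":[0,0,0]},
    {"gripper":-0.7,"linear":[-0.009,0.02,0.2],"delta_rot":[0,0,0]},
  ],
)

```text
clock: 14.2
position: [0.4973, -0.0773, 0.2358]
ee_rot: [0.008, 0.734, 0.679, 0.005]
contact_force: [-0.3, -0.2, -0.3]
width: 0.0725
gripper_force: 0.0
```

>>> send_rows(
  increments=[
    {"gripper":-0.7,"linear":[-0.002,-0.012,0],"delta_rot":[0,0,0.14]},
    {"gripper":-0.7,"linear":[-0.004,-0.024,0],"delta_rot":[0,0,0.28]},
    {"gripper":-0.7,"linear":[-0.006,-0.036,0],"delta_rot":[0,0,0.42]},
    {"gripper":-0.7,"linear":[-0.008,-0.048,0],"delta_rot":[0,0,0.56]},
    {"gripper":-0.7,"linear":[-0.01,-0.06,0],"delta_rot":[0,0,0.7]},
    {"gripper":-0.7,"linear":[-0.011,-0.072,0],"delta_rot":[0,0,0.84]},
    {"gripper":-0.7,"linear":[-0.012,-0.084,0],"delta_rot":[0,0,0.98]},
    {"gripper":-0.7,"linear":[-0.013,-0.092,0],"delta_rot":[0,0,1.12]},
  ],
)

```text
clock: 15.0
position: [0.4795, -0.1689, 0.2275]
ee_rot: [0.001, 0.259, 0.966, -0.0]
contact_force: [0.1, 0.5, -0.4]
width: 0.0728
gripper_force: 0.0
```

>>> send_rows(
  increments=[
    {"gripper":-0.7,"linear":[0,0,-0.01],"delta_rot":[0,0,0.14]},
    {"gripper":-0.7,"linear":[0,0,-0.02],"delta_rot":[0,0,0.28]},
    {"gripper":-0.7,"linear":[0,0,-0.03],"delta_rot":[0,0,0.42]},
    {"gripper":-0.7,"linear":[0,0,-0.04],"delta_rot":[0,0,0.56]},
    {"gripper":-0.7,"linear":[0,0,-0.05],"delta_rot":[0,0,0.7]},
    {"gripper":-0.7,"linear":[0,0,-0.06],"delta_rot":[0,0,0.84]},
    {"gripper":-0.7,"linear":[0,0,-0.06],"delta_rot":[0,0,0.92]},
    {"gripper":-0.7,"linear":[0,0,-0.06],"delta_rot":[0,0,0.92]},
  ],
)

```text
clock: 15.8
position: [0.4794, -0.168, 0.1671]
ee_rot: [0.0, -0.194, 0.981, -0.0]
contact_force: [0.1, -0.4, 0.1]
width: 0.0723
gripper_force: 0.0
```

```bash
python3 - <<'E'
from h import *
import pickle
st,d=snap("wrist","w7"); pickle.dump((st,d),open("w7.pkl","wb")); print(st["position"],st["ee_rot"],st["qpos"].round(3))
im=d["pixels"].astype(int); m=(im[...,2]>180)&(im[...,1]>100)&(im[...,1]<190)&(im[...,0]<90)
n,l,s,c=cv2.connectedComponentsWithStats(m.astype(np.uint8)); o=np.argsort(-s[:,4])[1:4]
for i in o: print(s[i],c[i],ray(d,c[i],.133,st))
E
```

```text
[ 0.47937125 -0.16803464  0.16713999] [ 9.51506893e-05 -1.94361150e-01  9.80930035e-01 -1.15920455e-05] [-0.474  0.222  1.748  0.     1.171 -2.436]
[297 257  38  25 528] [312.58143939 267.72537879] [ 0.47980765 -0.17402721  0.133     ]
[324 267  17  15 135] [333.66666667 274.82962963] [ 0.47927403 -0.16164758  0.133     ]
[323 292   5   4  15] [325.26666667 293.4       ] [ 0.49148695 -0.16163067  0.133     ]
```

```bash
python3 - <<'E'
from h import *
import pickle
st,d=pickle.load(open("w7.pkl","rb")); im=d["pixels"]
cv2.imwrite("pics/c10.png",cv2.resize(im[200:380,210:430],None,fx=3,fy=3,interpolation=cv2.INTER_CUBIC))
print(proj(d,[[.4843,-.1695,.133],[.4794,-.168,.148]],st))
E
```

```text
[[317.12792248 277.58797192]
 [322.95238129 282.21155392]]
```

View pics/c10.png

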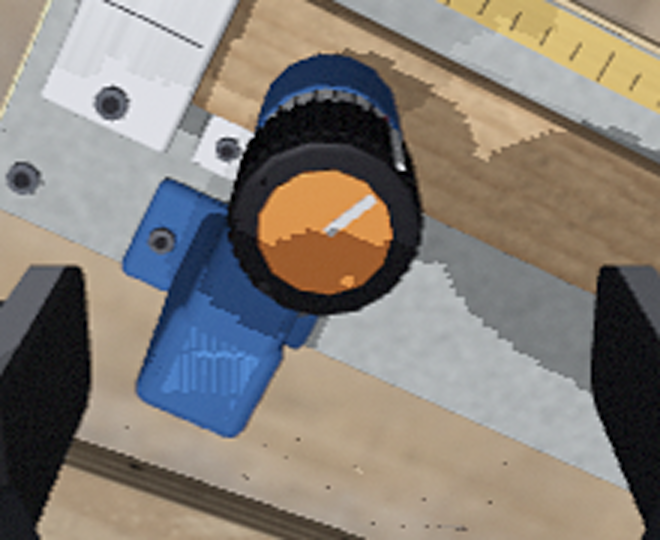

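Picture c10: the knob top is a clean circle centred at (325,229), which is (318.3,276.3) in the full image. That is within about 1 mm of my predicted axis, with free room for both fingers.

>>> send_rows(
  increments=[
    {"gripper":-0.7,"linear":[0.0048,-0.001,0],"delta_rot":[0,0,0]},
    {"gripper":-0.7,"linear":[0.0048,-0.001,-0.02],"delta_rot":[0,0,0]},
    {"gripper":-0.7,"linear":[0.0048,-0.001,-0.04],"delta_rot":[0,0,0]},
    {"gripper":-0.7,"linear":[0.0048,-0.001,-0.056],"delta_rot":[0,0,0]},
    {"gripper":-0.7,"linear":[0.0048,-0.001,-0.057],"delta_rot":[0,0,0]},
    {"gripper":-0.7,"linear":[0.0048,-0.001,-0.057],"delta_rot":[0,0,0]},
  ],
)

```text
clock: 16.45
position: [0.4846, -0.1691, 0.1105]
ee_rot: [0.0, -0.194, 0.981, -0.0]
contact_force: [-0.2, -0.6, -0.6]
width: 0.0729
gripper_force: 0.0
```

>>> send_rows(
  increments=[
    {"gripper":0,"linear":[0,0,0],"delta_rot":[0,0,0]},
    {"gripper":0.5,"linear":[0,0,0],"delta_rot":[0,0,0]},
    {"gripper":1,"linear":[0,0,0],"delta_rot":[0,0,0]},
    {"gripper":1,"linear":[0,0,0],"delta_rot":[0,0,0]},
    {"gripper":1,"linear":[0,0,0],"delta_rot":[0,0,0]},
    {"gripper":1,"linear":[0,0,0],"delta_rot":[0,0,0]},
  ],
  newtons=45,
)

```text
clock: 17.05
position: [0.4847, -0.1691, 0.1115]
ee_rot: [0.001, -0.194, 0.981, -0.0]
contact_force: [-0.7, 1.3, 6.0]
width: 0.0345
gripper_force: 44.6
```

```bash
cat > s.py <<'E'
from h import *
s=get_state(); print("F",s["contact_force"].round(1),"M",s["moment"].round(3),"q6",s["qpos"][5].round(3),"eff6",s["effort"][5].round(3),s["position"].round(4),s["width"].round(4))
E
python3 s.py
```

```text
Traceback (most recent call last):
  File "s.py", line 2, in <module>
    s=get_state(); print("F",s["contact_force"].round(1),"M",s["moment"].round(3),"q6",s["qpos"][5].round(3),"eff6",s["effort"][5].round(3),s["position"].round(4),s["width"].round(4))
                                                                                                                                                                   ^^^^^^^^^^^^^^^^
AttributeError: 'float' object has no attribute 'round'
```

>>> send_rows(
  increments=[
    {"gripper":1,"linear":[0,0,0.001],"delta_rot":[0,0,-0.1]},
    {"gripper":1,"linear":[0,0,0.001],"delta_rot":[0,0,-0.2]},
    {"gripper":1,"linear":[0,0,0.001],"delta_rot":[0,0,-0.3]},
    {"gripper":1,"linear":[0,0,0.001],"delta_rot":[0,0,-0.4]},
    {"gripper":1,"linear":[0,0,0.001],"delta_rot":[0,0,-0.5]},
    {"gripper":1,"linear":[0,0,0.001],"delta_rot":[0,0,-0.6]},
  ],
)

```text
clock: 17.65
position: [0.4847, -0.1693, 0.1116]
ee_rot: [0.001, 0.106, 0.994, -0.0]
contact_force: [0.5, -0.1, -0.1]
width: 0.0341
gripper_force: 45.4
```

```bash
sed -i 's/,s\["width"\].round(4)/,s["width"]/' s.py; python3 s.py
```

```text
F [ 0.5 -0.1 -0.1] M [-0.048 -0.145  0.114] q6 -1.83 eff6 -0.71 [ 0.4847 -0.1693  0.1116] 0.034058495016956895
```

>>> send_rows(
  increments=[
    {"gripper":1,"linear":[0,0,0],"delta_rot":[0,0,-0.1]},
    {"gripper":1,"linear":[0,0,0],"delta_rot":[0,0,-0.2]},
    {"gripper":1,"linear":[0,0,0],"delta_rot":[0,0,-0.3]},
    {"gripper":1,"linear":[0,0,0],"delta_rot":[0,0,-0.4]},
  ],
)

```text
clock: 18.05
position: [0.4847, -0.1694, 0.1116]
ee_rot: [0.001, 0.301, 0.954, -0.0]
contact_force: [-0.3, -0.5, -0.5]
width: 0.0342
gripper_force: 45.4
```

```bash
python3 s.py
```

```text
F [-0.3 -0.5 -0.5] M [-0.058 -0.069  0.111] q6 -1.43 eff6 -0.71 [ 0.4847 -0.1694  0.1116] 0.03420075684191289
```

>>> send_rows(
  increments=[
    {"gripper":1,"linear":[0,0,0],"delta_rot":[0,0,-0.1]},
    {"gripper":1,"linear":[0,0,0],"delta_rot":[0,0,-0.2]},
  ],
)

```text
clock: 18.25
position: [0.4846, -0.1694, 0.1116]
ee_rot: [0.001, 0.395, 0.919, -0.0]
contact_force: [0.3, -0.4, 0.3]
width: 0.0346
gripper_force: 45.4
```

```bash
python3 s.py
```

```text
F [ 0.3 -0.4  0.3] M [-0.097 -0.076  0.13 ] q6 -1.23 eff6 -0.71 [ 0.4846 -0.1694  0.1116] 0.034564188249784765
```

>>> send_rows(
  increments=[
    {"gripper":1,"linear":[0,0,0],"delta_rot":[0,0,-0.1]},
    {"gripper":1,"linear":[0,0,0],"delta_rot":[0,0,-0.2]},
  ],
)

```text
clock: 18.45
position: [0.4846, -0.1695, 0.1116]
ee_rot: [0.001, 0.485, 0.875, -0.0]
contact_force: [0.4, -0.1, -0.3]
width: 0.0345
gripper_force: 45.4
```

```bash
python3 s.py
```

```text
F [ 0.4 -0.1 -0.3] M [-0.103 -0.04   0.074] q6 -1.03 eff6 -0.71 [ 0.4846 -0.1695  0.1116] 0.034471685211554005
```

```bash
cat > r.py <<'E'
from h import *
import sys,pickle
from scipy.spatial.transform import Rotation as Ro
Ms=[]
for k in range(3):
    st=get_state(); d=optics.get_image("wrist"); Ms.append(st["moment"][2].round(3))
print("Mz",Ms,"q6",st["qpos"][5].round(3))
pickle.dump((st,d),open(sys.argv[1]+".pkl","wb"))
q=st["ee_rot"];yaw=2*np.arctan2(q[2],q[1])
g=cv2.cvtColor(d["pixels"],cv2.COLOR_BGR2GRAY)
ang=np.radians(np.arange(-50,51,1)); rows=[]
for z,r in[(.103,.0178),(.100,.0178),(.097,.0178),(.094,.0178)]:
    P=np.c_[.4844+r*np.cos(yaw+ang),-.1694+r*np.sin(yaw+ang),np.full(len(ang),z)]
    uv=proj(d,P,st).astype(np.float32); rows.append(cv2.remap(g,uv[:,:1],uv[:,1:],cv2.INTER_LINEAR).ravel())
print(uv[[0,50,100]].round())
for r in rows: print(r[::2].tolist())
E
python3 r.py r0
```

```text
Mz [np.float64(0.074), np.float64(-0.075), np.float64(-0.073)] q6 -1.034
[[352. 261.]
 [324. 249.]
 [297. 261.]]
[56, 70, 74, 79, 64, 79, 104, 109, 112, 99, 38, 77, 113, 113, 115, 116, 58, 60, 115, 120, 115, 114, 112, 98, 116, 125, 131, 131, 130, 114, 70, 97, 120, 122, 117, 131, 134, 119, 135, 129, 119, 115, 64, 23, 76, 107, 61, 35, 37, 12, 55]
[49, 55, 61, 56, 61, 80, 90, 95, 100, 72, 28, 78, 109, 115, 116, 118, 64, 48, 109, 113, 114, 115, 104, 46, 88, 114, 116, 115, 117, 90, 32, 94, 117, 115, 116, 118, 88, 41, 105, 116, 114, 116, 98, 43, 57, 85, 108, 113, 110, 83, 41]
[45, 49, 51, 51, 53, 57, 54, 59, 60, 55, 64, 70, 76, 79, 93, 102, 53, 60, 87, 96, 96, 92, 93, 61, 94, 116, 118, 119, 117, 88, 34, 86, 107, 101, 108, 114, 98, 54, 82, 108, 105, 101, 93, 54, 23, 78, 87, 90, 97, 95, 80]
[46, 43, 43, 44, 43, 42, 46, 46, 44, 47, 50, 52, 54, 54, 52, 51, 52, 54, 51, 52, 57, 58, 62, 68, 66, 62, 61, 63, 57, 59, 60, 66, 67, 64, 65, 66, 62, 65, 70, 64, 61, 59, 59, 61, 62, 63, 59, 61, 58, 56, 54]
```

```bash
cat > r.py <<'E'
from h import *
import sys,pickle
def prof(st,d):
    q=st["ee_rot"];yaw=2*np.arctan2(q[2],q[1]); g=cv2.cvtColor(d["pixels"],cv2.COLOR_BGR2GRAY).astype(np.float32)
    ang=np.radians(np.arange(-36,37,.5)); o=[]
    for z in(.102,.101,.100,.099,.098):
        P=np.c_[.4844+.0178*np.cos(yaw+ang),-.1694+.0178*np.sin(yaw+ang),np.full(len(ang),z)]
        uv=proj(d,P,st).astype(np.float32); o.append(cv2.remap(g,uv[:,:1],uv[:,1:],cv2.INTER_LINEAR).ravel())
    r=np.mean(o,0); return r-cv2.GaussianBlur(r[:,None],(1,61),15).ravel()
a,b=sys.argv[1:3]
st=get_state(); d=optics.get_image("wrist"); pickle.dump((st,d),open(b+".pkl","wb"))
A,B=prof(*pickle.load(open(a+".pkl","rb"))),prof(st,d)
L=range(-40,41); n=len(A)
c=np.array([np.corrcoef(A[40:n-40],B[40+k:n-40+k])[0,1] for k in L])
pk=[(L[i]/2,c[i].round(2)) for i in range(1,80) if c[i]>c[i-1] and c[i]>=c[i+1] and c[i]>.3]
print(b,"Mz",st["moment"][2].round(3),"q6",st["qpos"][5].round(3),"lags deg",pk)
E
python3 r.py r0 r1
```

```text
r1 Mz -0.114 q6 -1.036 lags deg [(-13.5, np.float64(0.94)), (0.0, np.float64(1.0)), (13.5, np.float64(0.93))]
```

>>> send_rows(
  increments=[
    {"gripper":1,"linear":[0,0,0],"delta_rot":[0,0,-0.1]},
  ],
)

```text
clock: 18.75
position: [0.4845, -0.1695, 0.1116]
ee_rot: [0.001, 0.526, 0.85, -0.0]
contact_force: [-0.3, -0.1, 1.5]
width: 0.0345
gripper_force: 45.6
```

```bash
python3 r.py r1 r2
```

```text
r2 Mz 0.127 q6 -0.934 lags deg [(-12.5, np.float64(0.94)), (0.5, np.float64(0.97)), (14.5, np.float64(0.95))]
```

>>> send_rows(
  increments=[
    {"gripper":1,"linear":[0,0,0],"delta_rot":[0,0,-0.1]},
  ],
)

```text
clock: 18.9
position: [0.4845, -0.1695, 0.1116]
ee_rot: [0.001, 0.568, 0.823, -0.0]
contact_force: [-0.5, -2.3, 0.5]
width: 0.0344
gripper_force: 45.6
```

```bash
python3 r.py r2 r3
```

```text
r3 Mz 0.079 q6 -0.835 lags deg [(-13.5, np.float64(0.93)), (0.0, np.float64(0.99)), (14.0, np.float64(0.96))]
```

>>> send_rows(
  increments=[
    {"gripper":1,"linear":[0,0,0],"delta_rot":[0,0,-0.1]},
  ],
)

```text
clock: 19.05
position: [0.4845, -0.1695, 0.1116]
ee_rot: [0.001, 0.608, 0.794, -0.0]
contact_force: [1.2, -2.3, 1.0]
width: 0.0345
gripper_force: 45.7
```

```bash
python3 r.py r3 r4
```

```text
r4 Mz 0.116 q6 -0.736 lags deg [(-13.5, np.float64(0.93)), (0.0, np.float64(0.98)), (14.0, np.float64(0.97))]
```

>>> send_rows(
  increments=[
    {"gripper":1,"linear":[0,0,0],"delta_rot":[0,0,-0.1]},
    {"gripper":1,"linear":[0,0,0],"delta_rot":[0,0,-0.2]},
  ],
)

```text
clock: 19.3
position: [0.4844, -0.1695, 0.1116]
ee_rot: [0.001, 0.684, 0.729, -0.0]
contact_force: [0.0, -2.0, 1.0]
width: 0.0345
gripper_force: 45.7
```

```bash
python3 r.py r4 r5
```

```text
r5 Mz 0.076 q6 -0.535 lags deg [(-13.5, np.float64(0.95)), (0.0, np.float64(0.99)), (14.0, np.float64(0.97))]
```

>>> send_rows(
  increments=[
    {"gripper":1,"linear":[0,0,0],"delta_rot":[0,0,-0.1]},
    {"gripper":1,"linear":[0,0,0],"delta_rot":[0,0,-0.15]},
  ],
)

```text
clock: 19.55
position: [0.4844, -0.1695, 0.1116]
ee_rot: [0.001, 0.736, 0.677, -0.0]
contact_force: [0.5, -2.5, 2.0]
width: 0.0346
gripper_force: 45.7
```

```bash
python3 r.py r5 r6
```

```text
r6 Mz 0.12 q6 -0.387 lags deg [(-13.5, np.float64(0.95)), (0.0, np.float64(1.0)), (13.5, np.float64(0.97))]
```

>>> send_rows(
  increments=[
    {"gripper":1,"linear":[0,0,0],"delta_rot":[0,0,-0.1]},
    {"gripper":1,"linear":[0,0,0],"delta_rot":[0,0,-0.15]},
  ],
)

```text
clock: 19.8
position: [0.4843, -0.1695, 0.1116]
ee_rot: [0.001, 0.785, 0.62, -0.0]
contact_force: [0.5, -2.6, 1.3]
width: 0.0346
gripper_force: 45.7
```

```bash
python3 r.py r6 r7
```

```text
r7 Mz 0.128 q6 -0.237 lags deg [(-13.5, np.float64(0.93)), (0.0, np.float64(1.0)), (13.5, np.float64(0.97))]
```

>>> send_rows(
  increments=[
    {"gripper":1,"linear":[0,0,0],"delta_rot":[0,0,-0.1]},
    {"gripper":1,"linear":[0,0,0],"delta_rot":[0,0,-0.15]},
  ],
)

```text
clock: 20.05
position: [0.4843, -0.1695, 0.1116]
ee_rot: [0.001, 0.829, 0.559, -0.0]
contact_force: [-0.7, -2.4, 1.4]
width: 0.0345
gripper_force: 45.7
```

```bash
python3 r.py r7 r8
```

```text
r8 Mz 0.17 q6 -0.087 lags deg [(-13.5, np.float64(0.86)), (0.0, np.float64(0.98)), (13.5, np.float64(0.94))]
```

>>> send_rows(
  increments=[
    {"gripper":1,"linear":[0,0,0],"delta_rot":[0,0,-0.1]},
  ],
)

```text
clock: 20.2
position: [0.4843, -0.1694, 0.1115]
ee_rot: [0.001, 0.856, 0.517, -0.0]
contact_force: [0.2, -2.7, 2.8]
width: 0.0342
gripper_force: 45.8
```

```bash
python3 r.py r8 r9
```

```text
r9 Mz 0.171 q6 0.013 lags deg [(-12.5, np.float64(0.93)), (1.0, np.float64(0.92)), (14.5, np.float64(0.95))]
```

>>> send_rows(
  increments=[
    {"gripper":1,"linear":[0,0,0],"delta_rot":[0,0,-0.1]},
  ],
)

```text
clock: 20.35
position: [0.4842, -0.1694, 0.1115]
ee_rot: [0.001, 0.881, 0.474, -0.0]
contact_force: [-0.3, -2.6, 3.1]
width: 0.0346
gripper_force: 45.8
```

```bash
python3 r.py r9 r10
```

```text
r10 Mz 0.208 q6 0.113 lags deg [(-10.0, np.float64(0.92)), (3.5, np.float64(0.95)), (17.0, np.float64(0.93))]
```

>>> send_rows(
  increments=[
    {"gripper":1,"linear":[0,0,0],"delta_rot":[0,0,-0.1]},
  ],
)

```text
clock: 20.5
position: [0.4842, -0.1694, 0.1116]
ee_rot: [0.0, 0.903, 0.429, -0.0]
contact_force: [-0.9, -2.9, 3.5]
width: 0.0346
gripper_force: 45.8
```

```bash
python3 r.py r10 r11
```

```text
r11 Mz 0.294 q6 0.212 lags deg [(-10.5, np.float64(0.92)), (3.0, np.float64(0.96)), (16.5, np.float64(0.92))]
```

>>> send_rows(
  increments=[
    {"gripper":1,"linear":[0,0,0],"delta_rot":[0,0,-0.1]},
  ],
)

```text
clock: 20.65
position: [0.4842, -0.1693, 0.1116]
ee_rot: [0.0, 0.923, 0.384, -0.0]
contact_force: [-0.4, -3.0, 2.2]
width: 0.0348
gripper_force: 45.8
```

```bash
python3 r.py r11 r12
```

```text
r12 Mz 0.124 q6 0.312 lags deg [(-9.0, np.float64(0.87)), (4.5, np.float64(0.99)), (18.0, np.float64(0.91))]
```

>>> send_rows(
  increments=[
    {"gripper":1,"linear":[0,0,0],"delta_rot":[0,0,-0.1]},
  ],
)

```text
clock: 20.8
position: [0.4842, -0.1693, 0.1116]
ee_rot: [0.0, 0.941, 0.337, -0.0]
contact_force: [-0.8, -2.6, 3.6]
width: 0.0344
gripper_force: 45.9
```

```bash
python3 r.py r12 r13
```

```text
r13 Mz 0.069 q6 0.412 lags deg [(-8.0, np.float64(0.91)), (5.0, np.float64(0.91)), (18.5, np.float64(0.9))]
```

>>> send_rows(
  increments=[
    {"gripper":1,"linear":[0,0,0],"delta_rot":[0,0,-0.1]},
  ],
)

```text
clock: 20.95
position: [0.4842, -0.1693, 0.1116]
ee_rot: [0.0, 0.957, 0.29, -0.0]
contact_force: [-0.9, -2.4, 3.0]
width: 0.0346
gripper_force: 45.9
```

```bash
python3 r.py r13 r14
```

```text
r14 Mz 0.064 q6 0.512 lags deg [(-8.0, np.float64(0.88)), (5.0, np.float64(0.92)), (18.5, np.float64(0.93))]
```

>>> send_rows(
  increments=[
    {"gripper":1,"linear":[0,0,0],"delta_rot":[0,0,-0.1]},
  ],
)

```text
clock: 21.1
position: [0.4842, -0.1693, 0.1115]
ee_rot: [0.0, 0.97, 0.242, -0.0]
contact_force: [-0.4, -2.9, 3.2]
width: 0.0345
gripper_force: 45.9
```

```bash
python3 r.py r14 r15
```

```text
r15 Mz 0.233 q6 0.611 lags deg [(-8.5, np.float64(0.89)), (5.5, np.float64(0.98)), (19.0, np.float64(0.92))]
```

>>> send_rows(
  increments=[
    {"gripper":1,"linear":[0,0,0],"delta_rot":[0,0,-0.1]},
  ],
)

```text
clock: 21.25
position: [0.4842, -0.1693, 0.1115]
ee_rot: [0.0, 0.981, 0.193, -0.0]
contact_force: [-0.8, -3.7, 4.1]
width: 0.0345
gripper_force: 45.9
```

```bash
python3 r.py r15 r16
```

```text
r16 Mz 0.265 q6 0.711 lags deg [(-12.0, np.float64(0.88)), (1.5, np.float64(0.99)), (15.0, np.float64(0.93))]
```

>>> send_rows(
  increments=[
    {"gripper":1,"linear":[0,0,0],"delta_rot":[0,0,-0.1]},
  ],
)

```text
clock: 21.4
position: [0.4841, -0.1692, 0.1115]
ee_rot: [0.0, 0.99, 0.144, -0.0]
contact_force: [-0.7, -3.6, 3.7]
width: 0.0344
gripper_force: 45.9
```

```bash
python3 r.py r16 r17
```

```text
r17 Mz 0.186 q6 0.811 lags deg [(-9.0, np.float64(0.89)), (4.5, np.float64(0.97)), (18.5, np.float64(0.85))]
```

>>> send_rows(
  increments=[
    {"gripper":1,"linear":[0,0,0],"delta_rot":[0,0,-0.1]},
  ],
)

```text
clock: 21.55
position: [0.4841, -0.1691, 0.1115]
ee_rot: [0.0, 0.996, 0.094, -0.0]
contact_force: [-2.0, -2.8, 4.9]
width: 0.0346
gripper_force: 46.0
```

```bash
python3 r.py r17 r18
```

```text
r18 Mz 0.017 q6 0.911 lags deg [(-8.0, np.float64(0.82)), (5.0, np.float64(0.95)), (18.5, np.float64(0.87))]
```

>>> send_rows(
  increments=[
    {"gripper":1,"linear":[0,0,0],"delta_rot":[0,0,-0.1]},
  ],
)

```text
clock: 21.7
position: [0.4841, -0.1691, 0.1115]
ee_rot: [0.0, 0.999, 0.044, -0.0]
contact_force: [-0.8, -3.9, 4.2]
width: 0.0345
gripper_force: 46.0
```

```bash
python3 r.py r18 r19
```

```text
r19 Mz 0.126 q6 1.011 lags deg [(-8.5, np.float64(0.85)), (5.0, np.float64(0.94)), (18.5, np.float64(0.86))]
```

>>> send_rows(
  increments=[
    {"gripper":1,"linear":[0,0,0],"delta_rot":[0,0,-0.1]},
  ],
)

```text
clock: 21.85
position: [0.4841, -0.1691, 0.1115]
ee_rot: [0.0, 1.0, -0.006, -0.0]
contact_force: [-1.1, -2.9, 4.9]
width: 0.0344
gripper_force: 46.0
```

```bash
python3 r.py r19 r20
```

```text
r20 Mz 0.174 q6 1.111 lags deg [(-7.5, np.float64(0.89)), (5.5, np.float64(0.95)), (19.0, np.float64(0.86))]
```

>>> send_rows(
  increments=[
    {"gripper":1,"linear":[0,0,0],"delta_rot":[0,0,-0.1]},
  ],
)

```text
clock: 22.0
position: [0.4841, -0.1691, 0.1115]
ee_rot: [0.0, 0.998, -0.055, -0.0]
contact_force: [-1.6, -3.1, 4.4]
width: 0.0341
gripper_force: 46.1
```

```bash
python3 r.py r20 r21
```

```text
r21 Mz 0.26 q6 1.21 lags deg [(-8.5, np.float64(0.88)), (5.5, np.float64(0.9)), (18.5, np.float64(0.85))]
```

>>> send_rows(
  increments=[
    {"gripper":1,"linear":[0,0,0],"delta_rot":[0,0,-0.1]},
  ],
)

```text
clock: 22.15
position: [0.4841, -0.1691, 0.1115]
ee_rot: [0.0, 0.994, -0.105, -0.0]
contact_force: [-0.9, -3.0, 5.1]
width: 0.0343
gripper_force: 46.1
```

```bash
python3 r.py r21 r22
```

```text
r22 Mz 0.137 q6 1.31 lags deg [(-10.0, np.float64(0.84)), (3.5, np.float64(0.96)), (17.0, np.float64(0.92))]
```

>>> send_rows(
  increments=[
    {"gripper":1,"linear":[0,0,0],"delta_rot":[0,0,-0.1]},
  ],
)

```text
clock: 22.3
position: [0.4842, -0.169, 0.1115]
ee_rot: [0.0, 0.988, -0.155, 0.0]
contact_force: [-0.6, -3.1, 5.1]
width: 0.0345
gripper_force: 46.1
```

```bash
python3 r.py r22 r23
```

```text
r23 Mz 0.109 q6 1.411 lags deg [(-8.5, np.float64(0.79)), (5.0, np.float64(0.93)), (18.5, np.float64(0.93))]
```

>>> send_rows(
  increments=[
    {"gripper":0,"linear":[0,0,-0.001],"delta_rot":[0,0,0]},
    {"gripper":-0.4,"linear":[0,0,-0.001],"delta_rot":[0,0,0]},
    {"gripper":-0.7,"linear":[0,0,0],"delta_rot":[0,0,0]},
    {"gripper":-0.7,"linear":[0,0,0.02],"delta_rot":[0,0,0]},
    {"gripper":-0.7,"linear":[0,0,0.05],"delta_rot":[0,0,0]},
    {"gripper":-0.7,"linear":[0,0,0.09],"delta_rot":[0,0,0]},
    {"gripper":-0.7,"linear":[0,0,0.13],"delta_rot":[0,0,0]},
    {"gripper":-0.7,"linear":[0,0,0.16],"delta_rot":[0,0,0]},
  ],
)

```text
clock: 23.15
position: [0.4846, -0.1686, 0.2737]
ee_rot: [-0.0, 0.988, -0.157, 0.001]
contact_force: [0.2, -1.3, 0.7]
width: 0.0727
gripper_force: 0.0
```

>>> send_rows(
  increments=[
    {"gripper":-0.7,"linear":[-0.02,0.04,0],"delta_rot":[0,0,0.14]},
    {"gripper":-0.7,"linear":[-0.02,0.08,0],"delta_rot":[0,0,0.28]},
    {"gripper":-0.7,"linear":[-0.02,0.11,0],"delta_rot":[0,0,0.42]},
    {"gripper":-0.7,"linear":[-0.02,0.11,0],"delta_rot":[0,0,0.56]},
    {"gripper":-0.7,"linear":[-0.02,0.11,0],"delta_rot":[0,0,0.7]},
    {"gripper":-0.7,"linear":[-0.02,0.11,0],"delta_rot":[0,0,0.84]},
    {"gripper":-0.7,"linear":[-0.02,0.11,0],"delta_rot":[0,0,0.98]},
    {"gripper":-0.7,"linear":[-0.02,0.11,0],"delta_rot":[0,0,1.12]},
  ],
)

```text
clock: 23.95
position: [0.4639, -0.0583, 0.271]
ee_rot: [-0.001, 0.919, 0.395, -0.0]
contact_force: [-0.1, -0.7, -0.1]
width: 0.073
gripper_force: 0.0
```

>>> send_rows(
  increments=[
    {"gripper":-0.7,"linear":[0,0,0],"delta_rot":[0,0,0.14]},
    {"gripper":-0.7,"linear":[0,0,0],"delta_rot":[0,0,0.28]},
    {"gripper":-0.7,"linear":[0,0,0],"delta_rot":[0,0,0.42]},
    {"gripper":-0.7,"linear":[0,0,0],"delta_rot":[0,0,0.56]},
    {"gripper":-0.7,"linear":[0,0,0],"delta_rot":[0,0,0.7]},
    {"gripper":-0.7,"linear":[0,0,0],"delta_rot":[0,0,0.75]},
    {"gripper":-0.7,"linear":[0,0,0],"delta_rot":[0,0,0.75]},
    {"gripper":-0.7,"linear":[0,0,0],"delta_rot":[0,0,0.75]},
  ],
)

```text
clock: 24.75
position: [0.464, -0.0587, 0.2711]
ee_rot: [-0.0, 0.713, 0.701, 0.0]
contact_force: [0.5, 0.3, -0.9]
width: 0.0727
gripper_force: 0.0
```

```bash
python3 - <<'E'
from h import *
import pickle
st,d=snap("wrist","w9"); pickle.dump((st,d),open("w9.pkl","wb")); print(st["position"],st["ee_rot"],st["contact_force"].round(1))
im=d["pixels"].astype(float)
a=np.radians(-4.3);Rj=np.array([[np.cos(a),-np.sin(a)],[np.sin(a),np.cos(a)]])
o=np.array([.4911,-.0774])
def J(p,z): return np.r_[o+Rj@p,z]
# profiles across x at several y, plane z=.038
for y in(.13,.105,.085,.05,.02,-.03,-.06):
    xs=np.arange(-.03,.0301,.001); uv=proj(d,[J([x,y],.038) for x in xs],st).astype(np.float32)
    c=cv2.remap(d["pixels"],uv[:,:1],uv[:,1:],1)[:,0].astype(int); m=c[:,2]-c[:,0]
    print(y,m.tolist())
print("along y at x=-10")
for x in(-.01,):
    ys=np.arange(.09,.135,.001); uv=proj(d,[J([x,y],.038) for y in ys],st).astype(np.float32)
    c=cv2.remap(d["pixels"],uv[:,:1],uv[:,1:],1)[:,0].astype(int); print((c[:,2]-c[:,0]).tolist())
E
```

```text
[ 0.46401752 -0.05868768  0.27112931] [-3.22307961e-04  7.13321432e-01  7.00836947e-01  7.19440985e-05] [ 0.5  0.3 -0.9]
0.13 [-5, -5, -5, -6, -6, -6, -6, -6, -5, -6, -5, -5, -6, -6, -5, -5, -6, -6, -6, -5, -5, -5, -5, -5, -5, -6, -5, -5, -5, -5, -5, -5, -6, -5, -5, -5, -4, -5, -6, -5, -5, -6, -5, -6, -6, -5, -6, -6, -5, -4, -6, -5, -5, -5, -5, -4, -5, -6, -5, -5, -5]
0.105 [-6, -6, -6, -6, -6, -5, -6, -6, -7, 6, 42, 51, 50, 49, 49, 49, 47, 49, 51, 52, 50, 49, 51, 52, 51, 49, 47, 47, 50, 49, 49, 48, 48, 49, 50, 49, 50, 49, 48, 47, 49, 51, 52, 51, 50, 51, 52, 53, 53, 34, 5, -9, -7, -8, -8, -8, -8, -9, -9, -6, -10]
0.085 [-6, -6, -6, -6, -7, -6, -6, -7, -7, 11, 44, 62, 63, 62, 61, 60, 59, 62, 62, 60, 58, 59, 60, 60, 60, 58, 58, 60, 60, 60, 59, 58, 58, 60, 62, 63, 61, 60, 59, 59, 61, 61, 64, 62, 59, 60, 59, 60, 63, 40, 4, -10, -8, -8, -8, -7, -9, -10, -11, -11, -10]
0.05 [-6, -6, -6, -5, -5, -6, -6, -7, -8, 14, 46, 61, 60, 60, 60, 60, 61, 62, 64, 61, 61, 63, 62, 59, 58, 59, 60, 60, 61, 63, 61, 59, 61, 61, 63, 62, 60, 58, 59, 61, 61, 63, 64, 61, 61, 59, 59, 61, 62, 46, 14, -9, -7, -6, -6
[... 274 characters left out ...]

-0.03 [-6, -5, -5, -6, -7, -6, -5, -6, -6, 8, 55, 66, 67, 65, 64, 62, 61, 64, 64, 59, 56, 55, 59, 61, 63, 63, 62, 60, 58, 58, 60, 62, 65, 62, 61, 59, 60, 60, 61, 63, 63, 64, 62, 60, 58, 57, 60, 63, 69, 44, 4, -8, -6, -5, -5, -5, -6, -5, -6, -6, -5]
-0.06 [-7, -6, -6, -6, -6, -6, -6, -7, -7, 12, 48, 65, 61, 61, 61, 62, 63, 61, 50, 49, 48, 48, 49, 50, 50, 49, 49, 49, 48, 49, 49, 51, 50, 50, 50, 51, 51, 51, 49, 50, 50, 50, 49, 48, 49, 49, 51, 52, 50, 34, 9, -8, -5, -4, -5, -5, -5, -5, -6, -5, -6]
along y at x=-10
[57, 59, 53, 50, 51, 50, 50, 51, 51, 51, 50, 49, 48, 50, 51, 50, 51, 51, 52, 52, 53, 53, 53, 54, 57, 2, -6, -6, -5, -6, -6, -6, -6, -5, -5, -6, -6, -6, -5, -5, -5, -6, -6, -5, -5, -5]
```

```bash
python3 -c "
from rig import sign_off
print(sign_off())"
```

```text
the job is handed in; nothing more can be done
None
```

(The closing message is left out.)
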